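# Find the full parts tin by feel at the check station

### The job

Push the tin carrier along its rail from the loading station to the next station, so that it sits in that detent and not in the one beyond. Leave it there and heft the three closed tins one at a time, beginning with the tin next to the carrier's upright post and working along the row: lift each at least 4 cm and, before you lift another, set it upright back in the nest it came from. Then hold the heaviest tin upright and still, at least 10 cm above the carrier, with the other two in their nests, and finish while still holding it; do not tip a tin over or disturb the flanged part, the loupe and the binder clip on the desk.

Things in the scene. Friction and masses are not known exactly. Their poses are not given: they have to be found in the camera images.
- slide_unit: fixed aluminium base plate (90 mm in x, 330 mm in y, 6 mm thick) with a steel rail along its own y axis, which carries the tin carrier; origin at the middle of its underside on the desk, z up. The carrier slides along this body's -y. Three small dark blocks 60 mm apart along the -x edge of the base plate mark the stations; a dark pointer hanging from the middle of the carrier's -x edge stands beside the block of the station it is at.
- carrier (a joint): travel of the carrier in m along -y of slide_unit. 0: loading station (start); 0.06: the next station, the check station wanted here; 0.12: the station beyond, at the end of the rail. A spring detent holds the carrier at each: about 6 N of push is needed to leave a station; past the halfway point the spring draws the carrier into the station, and it centres within about 2 mm once let go.
- post_top (a point): centre of the top face of the upright round steel post (20 mm in diameter, standing 52 mm above the carrier's top) at the +y end of the carrier (slide_unit's +y), by which it is pushed or gripped; rides with the carrier. The edge of the nearest tin is 29 mm away. This top face is 98 mm above the desk.
- nest_1 (a point): centre of the floor of the round nest next to the post, 38 mm above the desk. The carrier is a grey plate 80 mm wide in x and 225 mm long in y whose top is 46 mm above the desk; its three nests are round recesses 52 mm in diameter and 8 mm deep, 75 mm apart in a row along y of slide_unit. Rides with the carrier, axes as slide_unit.
- nest_2 (a point): the same for the middle nest, 75 mm to -y of nest_1
- nest_3 (a point): the same for the nest farthest from the post, 75 mm to -y of nest_2
- tin_1: closed round aluminium tin with a knurled screw lid, 46 mm in diameter and 62 mm tall, upright; origin at the centre of its underside, z up. It starts in nest 1, next to the post. All three tins look the same; the contents are shut in and loose by 1 to 3 mm, so a tin may rattle slightly. Two tins hold a few parts and weigh 0.18 to 0.26 kg each with contents, the full one 0.46 to 0.60 kg; which it is changes from start to start. Grasp it by its straight side.
- tin_2: closed round aluminium tin with a knurled screw lid, 46 mm in diameter and 62 mm tall, upright; origin at the centre of its underside, z up. It starts in nest 2, the middle one. All three tins look the same; the contents are shut in and loose by 1 to 3 mm, so a tin may rattle slightly. Two tins hold a few parts and weigh 0.18 to 0.26 kg each with contents, the full one 0.46 to 0.60 kg; which it is changes from start to start. Grasp it by its straight side.
- tin_3: closed round aluminium tin with a knurled screw lid, 46 mm in diameter and 62 mm tall, upright; origin at the centre of its underside, z up. It starts in nest 3, farthest from the post. All three tins look the same; the contents are shut in and loose by 1 to 3 mm, so a tin may rattle slightly. Two tins hold a few parts and weigh 0.18 to 0.26 kg each with contents, the full one 0.46 to 0.60 kg; which it is changes from start to start. Grasp it by its straight side.
- flange_part: bystander: loose turned steel part with a flange, 58 mm in diameter, 30 mm tall; origin under its centre
- loupe: bystander: small black loupe standing on the desk, 35 mm in diameter, 40 mm tall; origin under its centre
- binder_clip: bystander: small black binder clip, 32x27x32 mm; origin under its centre
Not all that is in view belongs to the job. What is shaped like the tin_1 but blue or brown is not meant.

How it is judged (in metres and radians):
On the way, in this order (a step that is already met when the one before it is completed fails the run):
1. the carrier stands in the detent of the next station with all three tins in their nests (value of joint carrier between 0.054 and 0.066 m and z of tin_1 in the frame of nest_1 between -0.004 and 0.005 m and horizontal distance between tin_1 and nest_1 below 0.008 m and z of tin_2 in the frame of nest_2 between -0.004 and 0.005 m and horizontal distance between tin_2 and nest_2 below 0.008 m and z of tin_3 in the frame of nest_3 between -0.004 and 0.005 m and horizontal distance between tin_3 and nest_3 below 0.008 m and velocity of joint carrier between -0.01 and 0.01 m/s), for 0.2 s.
2. tin 1 is lifted by the gripper at least 25 mm while the other two are in their nests (height (world z) of tin_1 above 0.063 m and contact force between the fingers and tin_1 above 3 N and z of tin_2 in the frame of nest_2 between -0.004 and 0.005 m and horizontal distance between tin_2 and nest_2 below 0.008 m and z of tin_3 in the frame of nest_3 between -0.004 and 0.005 m and horizontal distance between tin_3 and nest_3 below 0.008 m and value of joint carrier between 0.054 and 0.066 m), for 0.2 s.
3. tin 2 is lifted by the gripper at least 25 mm while the other two are in their nests (height (world z) of tin_2 above 0.063 m and contact force between the fingers and tin_2 above 3 N and z of tin_1 in the frame of nest_1 between -0.004 and 0.005 m and horizontal distance between tin_1 and nest_1 below 0.008 m and z of tin_3 in the frame of nest_3 between -0.004 and 0.005 m and horizontal distance between tin_3 and nest_3 below 0.008 m and value of joint carrier between 0.054 and 0.066 m), for 0.2 s.
4. tin 3 is lifted by the gripper at least 25 mm while the other two are in their nests (height (world z) of tin_3 above 0.063 m and contact force between the fingers and tin_3 above 3 N and z of tin_1 in the frame of nest_1 between -0.004 and 0.005 m and horizontal distance between tin_1 and nest_1 below 0.008 m and z of tin_2 in the frame of nest_2 between -0.004 and 0.005 m and horizontal distance between tin_2 and nest_2 below 0.008 m and value of joint carrier between 0.054 and 0.066 m), for 0.2 s.
At the end, for the whole second after the job is handed in: carrier within 6 mm of the next station; heaviest tin held by the fingers, upright within 0.3 rad, still, its underside 95 mm above its nest floor, touching nothing of the slide; the other two in their own nests (8 mm sideways, 5 mm in height), untouched, each pressing with 1.2 to 3.4 N (value of joint carrier between 0.054 and 0.066 m and ((height (world z) of tin_1 above 0.133 m and angle between tin_1's own z axis and vertical below 0.3 rad and contact force between the fingers and tin_1 above 3 N and contact force between tin_1 and slide_unit below 0.1 N and linear speed of tin_1 below 0.03 m/s and (z of tin_2 in the frame of nest_2 between -0.004 and 0.005 m and horizontal distance between tin_2 and nest_2 below 0.008 m) and contact force between tin_2 and slide_unit between 1.2 and 3.4 N and contact force between each of tin_2, tin_3 and the fingers below 0.1 N and contact force between each of tin_2, tin_3 and tin_1 below 0.1 N and (z of tin_3 in the frame of nest_3 between -0.004 and 0.005 m and horizontal distance between tin_3 and nest_3 below 0.008 m) and contact force between tin_3 and slide_unit between 1.2 and 3.4 N) or (height (world z) of tin_2 above 0.133 m and angle between tin_2's own z axis and vertical below 0.3 rad and contact force between the fingers and tin_2 above 3 N and contact force between tin_2 and slide_unit below 0.1 N and linear speed of tin_2 below 0.03 m/s and (z of tin_1 in the frame of nest_1 between -0.004 and 0.005 m and horizontal distance between tin_1 and nest_1 below 0.008 m) and contact force between tin_1 and slide_unit between 1.2 and 3.4 N and contact force between each of tin_1, tin_3 and the fingers below 0.1 N and contact force between each of tin_1, tin_3 and tin_2 below 0.1 N and (z of tin_3 in the frame of nest_3 between -0.004 and 0.005 m and horizontal distance between tin_3 and nest_3 below 0.008 m) and contact force between tin_3 and slide_unit between 1.2 and 3.4 N) or (height (world z) of tin_3 above 0.133 m and angle between tin_3's own z axis and vertical below 0.3 rad and contact force between the fingers and tin_3 above 3 N and contact force between tin_3 and slide_unit below 0.1 N and linear speed of tin_3 below 0.03 m/s and (z of tin_1 in the frame of nest_1 between -0.004 and 0.005 m and horizontal distance between tin_1 and nest_1 below 0.008 m) and contact force between tin_1 and slide_unit between 1.2 and 3.4 N and contact force between each of tin_1, tin_2 and the fingers below 0.1 N and contact force between each of tin_1, tin_2 and tin_3 below 0.1 N and (z of tin_2 in the frame of nest_2 between -0.004 and 0.005 m and horizontal distance between tin_2 and nest_2 below 0.008 m) and contact force between tin_2 and slide_unit between 1.2 and 3.4 N))); the arm keeps its last pose, push and grip.
It fails at once if a tin is lifted out of its nest while the carrier is not at the next station (height (world z) of any of tin_1, tin_2, tin_3 above 0.055 m and (value of joint carrier below 0.05 m or value of joint carrier above 0.07 m)).
It fails at once if the carrier is pushed on to the station beyond (value of joint carrier above 0.1 m).
It fails at once if a tin is tipped over (angle between any of tin_1, tin_2, tin_3's own z axis and vertical above 0.7 rad).
It fails at once if a bystander is moved more than 30 mm (distance of any of flange_part, loupe, binder_clip from where it was at the start of the episode above 0.03 m).
It also fails if it takes over 72 s, if anything falls off the work surface, if the arm or the gripper's body presses on something with over 40 N, if the wrist force passes 120 N, or if a joint passes its speed limit or range.

### The arm

A 6-joint arm with a two-finger parallel gripper is mounted at the origin on a cart in front of the work surface, level with it; the furniture and walls round the work are solid. World frame = base frame: x ahead of the robot, y to its left, z up, the work surface at z = 0. Lengths are in mm, angles in rad, forces in N, time in s.
With the tool pointing down it reaches from about 275 to 1000 mm from the base axis. Payload 8.4 kg.
Tool frame: the origin (TCP) lies between the finger pads; the fingertips stand r.tips_ahead ahead of it and the grasp point (between the pads) lies 6 mm ahead of it (r.tips_ahead is the distance from the TCP to the fingertips, in mm); z points along the fingers, y is the line along which they close (so a half turn about z gives the same grasp; the last joint's range is limited). The gripper opens to 85 mm and grips with 20 to 120 N. Pads are 22 mm wide; open, the fingers measure 114 mm over their backs; the gripper's body (76 mm by 85 mm) begins 54 mm behind the grasp point. The pads swing forward as they close: fully open they stand 13 mm farther back than shut.
Start: joints at [1.263, 0.353, 1.633, -0, 1.155, -0.002], TCP at [188.159, 596.007, 256.281] pointing down, gripper open.
Joint ranges: [-2.63, 2.63], [-0.92, 2.1], [0.06, 2.66], [-1.3, 4.44], [0, 2.69], [-3.02, 3.02]. Speed limits (rad/s): [2.22, 2.22, 2.79, 3.14, 3.14, 3.14].

### API

Orientations are given as [roll, pitch, yaw] about the fixed x, y, z axes, in that order (R = Rz(yaw) Ry(pitch) Rx(roll)).
In Python, from rig import r gives the robot as it stands.
- The arm moves only by the tool carry_out, never from a script. Its arguments are lists of equal length, an entry for each row: "delta_pos": the shift along the tool's x, y, z in m, a list of three; "rot": the turn, a rotation vector about the tool's x, y, z in degrees, a list of three. A call has 1 to 8 rows; each row is the pose to reach, as a shift and turn from the pose commanded when the call began, along the tool's axes at that moment; what a row does not reach only later rows make up. A row lasts 1/8 s, in which the tool goes at most 62.5 mm and 10.7 degrees, less where a joint would pass 70% of its speed; a pose out of reach is approached as far as the arm can. A call with a gripper value outside its range is refused whole. "claw" is the finger opening in m, from 0 to 0.0854, set as the call begins (left out, the last holds). The fingers move at their own pace and stop on an object; "grip_force" is the grip in N (left out, the last holds). Time passes only in rows, so rows that repeat a pose let the fingers close. It gives the time, the measured TCP pose, the force, the opening and the grip force at its end, in the units of the state.
- r.sense(): the state, without advancing time (a new reading comes with each control period).
- r.grab_frame(name): name is "side" or "top" or "wrist"; returns the picture (400x640x3 uint8, blue, green, red); there is no depth.
- r.camera_info(name): a dict with "fx", "fy", "cx", "cy" (pixels), "pose" (4x4, takes a point from camera to world coordinates); the wrist camera has in their place "hand_eye" (4x4, takes a point from camera to tool coordinates, whose origin is the TCP and whose axes are the flange's). Camera axes: x right, y down, z forward; pixel columns grow to the right and rows downward; lengths in mm; the calibration is good to about 2 mm. A picture is of the moment at which its call begins: read the wrist's pose just before it. camera_info takes no time and is no camera call.
- r.sign_off(): hands the job in; it is judged then, once.
Trained networks look in the newest picture that a camera, given by its name, has taken for a name from the list of things; names that differ only in an ending like _2 or _b are one class to them, and where a whole thing is asked for, a point or a joint stands for the part that bears it (a point fixed in the world has none). Each returns a list of dicts, best first, with "p" (0 to 1); they miss things now and then, are a little off and sometimes report something else, mostly with a low value. They report only what shows in the picture. A call takes as long as a camera call. They do not tell look-alikes from the thing itself.
- r.recognise(thing, camera): "box" ([left, top, right, bottom] in pixels, round what is visible of it).
- r.cut_out(thing, camera): "mask" (400x640 bool, what is visible of it) and "box" ([left, top, right, bottom] in pixels, round what is visible of it).
The state is a dict: "clock": time; "qpos": joint angles; "qvel": joint speeds; "joint_efforts": joint torques, N m; "eef_pos": TCP position; "tcp_rot": TCP orientation; "contact_force": force on the tool from outside, world axes, zero at the start; "wrist_torque": the same for the moment, N m; "opening": opening from 0.0 (shut) to 1.0 (fully open); "grasp_force": force on a finger pad.
Only numpy, scipy, OpenCV 4.12 (cv2) and the standard library are available. Lean on these libraries where they do the work, as an engineer would, in place of code of your own. Each camera call takes 0.05 s, during which the arm holds its last target. There are 200 camera calls.

## Working session

There is one attempt and no reset: what is moved stays moved. The work goes in short steps, Python scripts to look and compute and a tool call to move; the robot and the scene stay as the last step left them, time stands still between calls to the robot, and variables do not carry over. Pictures are saved under pics/ and viewed, at most 12 in all, crops included, and the job is handed in when it is done.

Besides the shell and the picture viewer there is one more tool, called after "Emit:" as name(argument=value, ...) on one line, values as JSON. carry_out: Moves the arm, as the interface text tells. Its arguments: {"type":"object","properties":{"delta_pos":{"type":"array","items":{"type":"array","items":{"type":"number"}}},"rot":{"type":"array","items":{"type":"array","items":{"type":"number"}}},"claw":{"type":"number"},"grip_force":{"type":"number"}},"required":["delta_pos","rot"]}

```bash
ls; mkdir -p pics; cat > h.py <<'E'
import numpy as np, cv2
from rig import r
from scipy.spatial.transform import Rotation as R
def cam(n,s=None):
    c=r.camera_info(n)
    K=np.array([[c['fx'],0,c['cx']],[0,c['fy'],c['cy']],[0,0,1.]])
    if 'pose' in c: T=np.array(c['pose'])
    else:
        W=np.eye(4); W[:3,:3]=R.from_euler('xyz',s['tcp_rot']).as_matrix(); W[:3,3]=s['eef_pos']; T=W@np.array(c['hand_eye'])
    return K,T
def ray(K,T,uv):
    d=T[:3,:3]@np.linalg.solve(K,[uv[0],uv[1],1]); return T[:3,3],d/np.linalg.norm(d)
def onz(K,T,uv,z):
    o,d=ray(K,T,uv); return o+d*(z-o[2])/d[2]
def tri(rays):
    A=sum(np.eye(3)-np.outer(d,d) for o,d in rays); b=sum((np.eye(3)-np.outer(d,d))@o for o,d in rays); return np.linalg.solve(A,b)
def proj(K,T,p):
    q=K@(np.linalg.inv(T)@np.append(p,1))[:3]; return q[:2]/q[2]
E
python3 - <<'E'
from h import *
s=r.sense(); print({k:np.round(v,3) for k,v in s.items()}, r.tips_ahead)
a=[]
for n in ['side','top','wrist']:
    im=r.grab_frame(n); cv2.imwrite(f'pics/{n}0.png',im); a.append(im)
    for t in ['tin_1','slide_unit','carrier','post_top','nest_1','flange_part','loupe','binder_clip']:
        print(n,t,[(np.round(d['box']).tolist(),round(d['p'],2)) for d in r.recognise(t,n)][:5])
for n in ['side','top']: print(n,np.round(cam(n)[1],2).tolist(),cam(n)[0][0,0])
print(np.array(r.camera_info('wrist')['hand_eye']).round(2).tolist())
E
```

```text
pics
{'clock': np.float64(0.0), 'qpos': array([ 1.263,  0.354,  1.634,  0.   ,  1.155, -0.002]), 'qvel': array([ 0.001,  0.   , -0.   , -0.002,  0.001,  0.   ]), 'joint_efforts': array([-4.0000e-03, -6.0524e+01, -3.4207e+01, -0.0000e+00,  9.0000e-03,
       -0.0000e+00]), 'eef_pos': array([188.011, 595.598, 255.545]), 'tcp_rot': array([-3.14 , -0.   ,  2.836]), 'contact_force': array([ 0.502, -0.136, -0.189]), 'wrist_torque': array([-0.004, -0.01 , -0.003]), 'grasp_force': np.float64(0.0), 'opening': np.float64(0.996)} 25.0
side tin_1 [([327.0, 195.0, 348.0, 226.0], 0.92), ([276.0, 240.0, 302.0, 279.0], 0.87), ([336.0, 176.0, 357.0, 210.0], 0.86), ([345.0, 173.0, 363.0, 200.0], 0.85), ([385.0, 213.0, 408.0, 251.0], 0.68)]
side slide_unit [([313.0, 180.0, 382.0, 253.0], 0.74)]
side carrier [([313.0, 191.0, 376.0, 246.0], 0.58), ([336.0, 177.0, 356.0, 210.0], 0.5)]
side post_top []
side nest_1 [([312.0, 187.0, 373.0, 244.0], 0.72)]
side flange_part [([288.0, 169.0, 306.0, 182.0], 0.78)]
side loupe [([250.0, 202.0, 266.0, 224.0], 0.5)]
side binder_clip [([309.0, 282.0, 319.0, 297.0], 0.
[... 384 characters left out ...]
18.0, 394.0, 258.0], 0.71)]
top flange_part [([430.0, 151.0, 452.0, 174.0], 0.92)]
top loupe [([321.0, 149.0, 336.0, 170.0], 0.53)]
top binder_clip []
wrist tin_1 [([126.0, 384.0, 149.0, 400.0], 0.83)]
wrist slide_unit []
wrist carrier []
wrist post_top []
wrist nest_1 []
wrist flange_part []
wrist loupe []
wrist binder_clip []
side [[-0.97, -0.12, 0.22, 342.06], [-0.25, 0.4, -0.88, 1071.54], [0.02, -0.91, -0.41, 467.16], [0.0, 0.0, 0.0, 1.0]] 436.26568851501764
top [[0.0, -0.97, 0.22, 355.9], [-1.0, -0.0, -0.0, 236.48], [0.0, -0.22, -0.97, 1001.94], [0.0, 0.0, 0.0, 1.0]] 427.56826745934615
[[-0.0, -0.95, -0.3, 74.54], [1.0, -0.0, -0.0, 0.66], [0.0, -0.3, 0.95, -117.7], [0.0, 0.0, 0.0, 1.0]]
```

```bash
python3 -c "
import cv2,numpy as np
a=[cv2.imread(f'pics/{n}0.png') for n in ['side','top']]
cv2.imwrite('pics/c0.png',cv2.resize(np.vstack(a),(480,600)))"
```

```text
(no output)
```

View pics/top0.png

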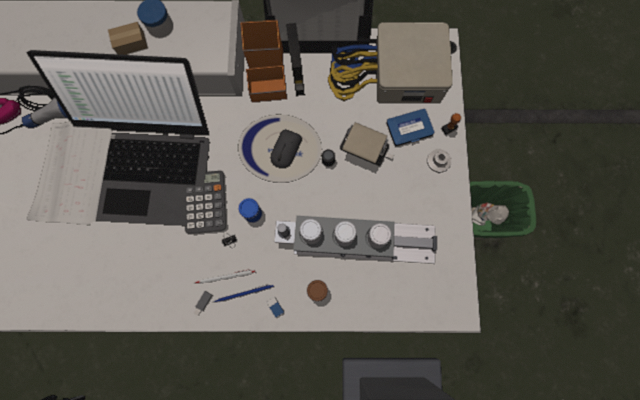

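View pics/side0.png

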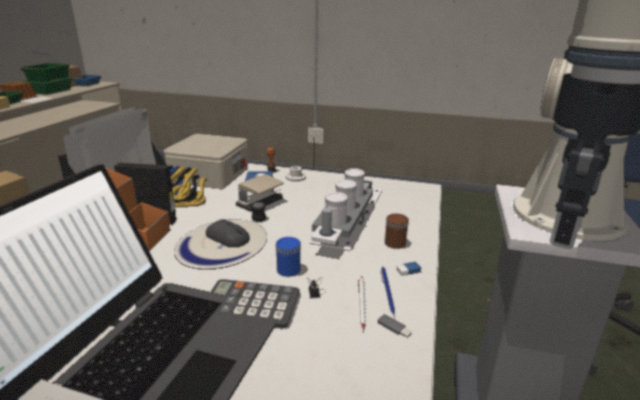

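The top view shows the carrier with its post at the left (284,231) and three silver tins at (311,231), (345,234) and (380,237). These fit the description: silver, in the carrier, beginning next to the post. The blue tin (250,211) and the brown one (318,291) are decoys. The flange is at (440,161), the loupe at (328,157) and the clip at (229,240). The side view agrees: tins at (337,210), (346,193) and (354,186), blue at (289,258), brown at (396,232).

```bash
python3 - <<'E'
from h import *
Kt,Tt=cam('top');Ks,Ts=cam('side')
top=[((302+321)/2,230.5),(344.5,234),(380.5,235.5)]
side=[(337.5,210.5),(346.5,193),(354,186.5)]
for a,b in zip(top,side):
    p=tri([ray(Kt,Tt,a),ray(Ks,Ts,b)]); print('tin',p.round(1))
print('tops z100',[onz(Kt,Tt,a,100).round(1).tolist() for a in [(311,229),(345,232),(380,234)]])
print('post z98',onz(Kt,Tt,(284,229),98).round(1))
print('plate ends',[onz(Kt,Tt,a,6).round(0).tolist() for a in [(276,222),(276,242),(436,262),(436,226)]])
im=cv2.imread('pics/top0.png')[190:280,220:450]; cv2.imwrite('pics/crop1.png',cv2.resize(im,None,fx=3.4,fy=3.4,interpolation=cv2.INTER_CUBIC))
for n,uv in dict(flange=(440,160),loupe=(328,157),clip=(229,240),blue=(250,209),brown=(317,290)).items(): print(n,onz(Kt,Tt,uv,30).round(0))
E
```

```text
tin [516.8 270.4  68.3]
tin [510.4 198.2  77.9]
tin [509.1 117.4  61.3]
tops z100 [[517.3, 270.7, 100.0], [510.9, 198.0, 100.0], [506.7, 123.3, 100.0]]
post z98 [517.5 328.7  98. ]
plate ends [[551.0, 357.0, 6.0], [503.0, 356.0, 6.0], [457.0, -17.0, 6.0], [542.0, -22.0, 6.0]]
flange [698. -34.  30.]
loupe [705. 234.  30.]
clip [504. 461.  30.]
blue [577. 416.  30.]
brown [392. 259.  30.]
```

View pics/crop1.png

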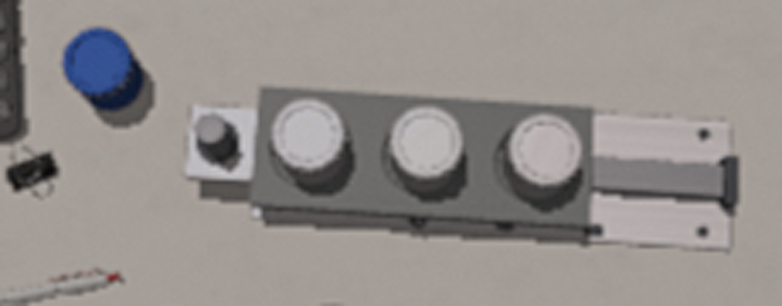

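```bash
cat >> h.py <<'E'
def goto(p,yaw=None,s=None):
    "delta (tool axes, m) and rotvec (deg) to world p (mm), tool down at yaw deg"
    s=s or r.sense(); M=R.from_euler('xyz',s['tcp_rot'])
    d=M.inv().apply(np.array(p)-s['eef_pos'])/1000
    rv=np.zeros(3) if yaw is None else (M.inv()*R.from_euler('xyz',[180,0,yaw],degrees=True)).as_rotvec(degrees=True)
    print('delta',d.round(4).tolist(),'rot',rv.round(2).tolist())
E
python3 -c "
from h import *
goto((512,252,300),85.9)
print(r.camera_info('wrist')['fx'])"
```

```text
delta [-0.4124, -0.2306, -0.0437] rot [0.0, -0.0, 76.58]
318.6968098219584
```

Emit:
carry_out(delta_pos=[[-0.05,-0.028,-0.01],[-0.1,-0.056,-0.02],[-0.15,-0.084,-0.03],[-0.2,-0.112,-0.043],[-0.25,-0.14,-0.043],[-0.3,-0.168,-0.043],[-0.36,-0.2,-0.043],[-0.412,-0.23,-0.043]], rot=[[0,0,9.5],[0,0,19],[0,0,28.5],[0,0,38],[0,0,47.5],[0,0,57],[0,0,66.5],[0,0,76.6]])

```text
clock: 2.35
eef_pos: [511.0, 253.4, 299.6]
tcp_rot: [3.141, -0.0, 1.493]
contact_force: [0.2, 0.5, -0.1]
opening: 1.001
grasp_force: 0.0
```

```bash
python3 -c "
from h import *
goto((512,252,300),85.9)"
```

```text
delta [-0.0013, 0.0011, -0.0004] rot [0.04, -0.03, -0.34]
```

Emit:
carry_out(delta_pos=[[0,0,0],[0,0,0]], rot=[[0,0,0],[0,0,0]])

```text
clock: 2.6
eef_pos: [509.6, 254.7, 299.2]
tcp_rot: [-3.141, -0.0, 1.499]
contact_force: [0.4, 0.6, -0.3]
opening: 0.997
grasp_force: 0.0
```

```bash
python3 - <<'E'
from h import *
import json
s=r.sense(); im=r.grab_frame('wrist'); cv2.imwrite('pics/w1.png',im)
json.dump({k:np.array(s[k]).tolist() for k in ['eef_pos','tcp_rot']},open('w1.json','w'))
print(s['eef_pos'],s['tcp_rot'])
for t in ['tin_1','post_top']:
    print(t,[(np.round(d['box']).tolist(),round(d['p'],2)) for d in r.recognise(t,'wrist')][:5])
g=cv2.medianBlur(cv2.cvtColor(im,cv2.COLOR_BGR2GRAY),3)
E
```

```text
[509.62375023 254.72506003 299.1515471 ] [-3.14100581e+00 -1.46743461e-04  1.49870776e+00]
tin_1 [([348.0, 0.0, 401.0, 39.0], 0.81), ([311.0, 193.0, 350.0, 248.0], 0.79), ([305.0, 132.0, 353.0, 182.0], 0.78), ([312.0, 248.0, 346.0, 307.0], 0.72), ([200.0, 148.0, 250.0, 193.0], 0.58)]
post_top [([295.0, 78.0, 363.0, 292.0], 0.66)]
```

View pics/w1.png

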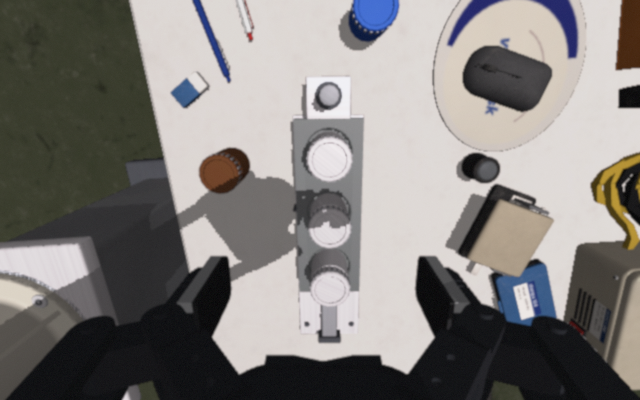

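The wrist view shows post top at (328,93) and tin lids at (330,158), (329,226) and (329,289). The brown tin sits left, blue is at the top, and the loupe is right.

```bash
python3 - <<'E'
from h import *
import json
s=json.load(open('w1.json')); K,T=cam('wrist',s); Kt,Tt=cam('top')
im=cv2.imread('pics/w1.png'); g=cv2.cvtColor(im,cv2.COLOR_BGR2GRAY)
W=[(330,158),(329,226),(329,289),(328,92)]; P=[(310.5,229),(345,232),(380,234),(282.5,228)]
for w,p in zip(W,P): print(tri([ray(K,T,w),ray(Kt,Tt,p)]).round(1), onz(K,T,w,99).round(1), onz(Kt,Tt,p,99).round(1))
a=onz(K,T,(307,77),6);b=onz(K,T,(351,77),6);print('plate',onz(K,T,(307,77),6),onz(K,T,(351,77),6),onz(K,T,(299,334),6),onz(K,T,(360,334),6))
crop=cv2.resize(im[60:350,270:390],None,fx=2,fy=2,interpolation=cv2.INTER_CUBIC);cv2.imwrite('pics/w1c.png',crop)
E
```

```text
[519.7 272.2  86.8] [519.7 274.3  99. ] [517.5 271.8  99. ]
[513.2 197.3  89.2] [513.7 201.   99. ] [511.  197.9  99. ]
[507.8 122.7  97.2] [508.5 123.6  99. ] [506.8 123.2  99. ]
[523.2 336.1  74. ] [522.  337.2  99. ] [519.5 331.9  99. ]
plate [499.45752937 358.02822052   6.        ] [552.39449915 354.1309615    6.        ] [454.03709194 -13.91022318   6.        ] [548.70937569 -20.84651604   6.        ]
```

View pics/w1c.png

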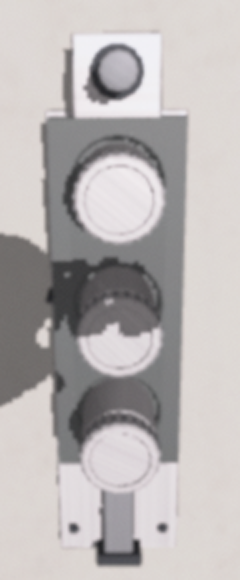

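```bash
python3 -c "
from h import *
goto((523,335,130),85.8);goto((523,335,82),85.8)"
```

```text
delta [0.0799, 0.0085, 0.1693] rot [-0.01, -0.01, 0.2]
delta [0.0799, 0.0085, 0.2173] rot [-0.01, -0.01, 0.2]
```

Emit:
carry_out(delta_pos=[[0.04,0.004,0.03],[0.08,0.008,0.06],[0.08,0.008,0.11],[0.08,0.008,0.15],[0.08,0.008,0.15]], rot=[[0,0,0],[0,0,0],[0,0,0],[0,0,0],[0,0,0]], claw=0.06)

```text
clock: 3.38
eef_pos: [520.7, 334.0, 146.5]
tcp_rot: [-3.137, 0.004, 1.501]
contact_force: [-0.4, 0.3, 0.6]
opening: 0.701
grasp_force: 0.0
```

```bash
python3 - <<'E'
from h import *
s=r.sense(); im=r.grab_frame('wrist'); K,T=cam('wrist',s); print(s['eef_pos'])
goto((523,335,82),85.8,s)
for p in [(523,335,98),(519,274,100),(513.3,199,100)]: 
    u=proj(K,T,p); print(u); cv2.drawMarker(im,tuple(int(round(v)) for v in u),(0,0,255),0,10)
cv2.imwrite('pics/w2.png',im)
E
```

```text
[520.74034603 334.04163028 146.4700575 ]
delta [0.0013, 0.0025, 0.0645] rot [-0.29, 0.21, 0.21]
[324.43614383 237.9343536 ]
[324.83478329 329.71142539]
[324.10459745 420.06030133]
```

View pics/w2.png

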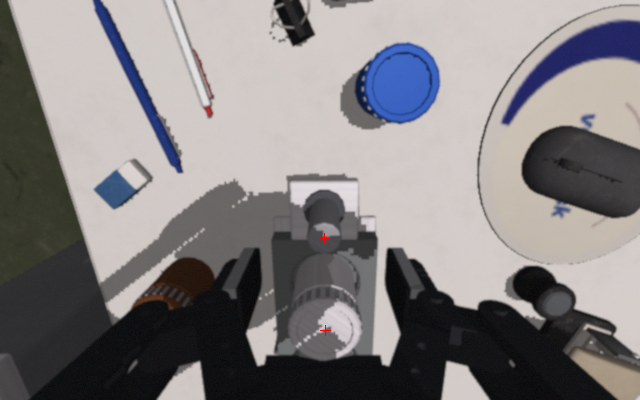

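The post top is at (325,232), about 5 px beyond the mark, and tin 1's lid at (325,330) is spot on. I'm lowering around the post and closing.

Emit:
carry_out(delta_pos=[[0.003,0.002,0.03],[0.003,0.002,0.062],[0.003,0.002,0.063],[0.003,0.002,0.063]], rot=[[0,0,0],[0,0,0],[0,0,0],[0,0,0]])

```text
clock: 3.92
eef_pos: [526.7, 337.8, 88.6]
tcp_rot: [3.139, -0.002, 1.499]
contact_force: [0.1, -0.2, 0.3]
opening: 0.703
grasp_force: 0.0
```

Emit:
carry_out(delta_pos=[[0,0,0],[0,0,0],[0,0,0],[0,0,0],[0,0,0]], rot=[[0,0,0],[0,0,0],[0,0,0],[0,0,0],[0,0,0]], claw=0.01, grip_force=40)

```text
clock: 4.55
eef_pos: [521.5, 336.8, 87.2]
tcp_rot: [-3.134, 0.002, 1.498]
contact_force: [-21.1, 1.2, 17.5]
opening: 0.227
grasp_force: 38.5
```

Emit:
carry_out(delta_pos=[[0,-0.003,0],[-0.003,-0.003,0],[-0.008,-0.003,0],[-0.014,-0.003,0],[-0.02,-0.003,0],[-0.026,-0.003,0],[-0.032,-0.003,0],[-0.038,-0.003,0]], rot=[[0,0,0],[0,0,0],[0,0,0],[0,0,0],[0,0,0],[0,0,0],[0,0,0],[0,0,0]])

```text
clock: 5.55
eef_pos: [518.9, 299.0, 87.2]
tcp_rot: [-3.14, 0.001, 1.499]
contact_force: [-7.0, -2.5, 9.6]
opening: 0.221
grasp_force: 39.8
```

Emit:
carry_out(delta_pos=[[-0.006,-0.001,0],[-0.011,-0.001,0],[-0.016,-0.001,0],[-0.02,-0.001,0],[-0.022,-0.001,0],[-0.022,-0.001,0]], rot=[[0,0,0],[0,0,0],[0,0,0],[0,0,0],[0,0,0],[0,0,0]])

```text
clock: 6.3
eef_pos: [517.6, 277.4, 87.3]
tcp_rot: [3.141, -0.001, 1.499]
contact_force: [-2.4, 0.2, 6.0]
opening: 0.221
grasp_force: 39.7
```

Emit:
carry_out(delta_pos=[[0,0,0],[0,0,0],[0,0,0]], rot=[[0,0,0],[0,0,0],[0,0,0]], claw=0.06)

```text
clock: 6.68
eef_pos: [517.5, 277.4, 86.2]
tcp_rot: [3.142, 0.0, 1.499]
contact_force: [0.3, -0.3, -0.0]
opening: 0.704
grasp_force: 0.0
```

Emit:
carry_out(delta_pos=[[0,0,-0.02],[0,0,-0.05],[0,0,-0.08],[-0.02,0,-0.13],[-0.04,0,-0.14],[-0.04,0,-0.14]], rot=[[0,0,0],[0,0,0],[0,0,0],[0,0,0],[0,0,0],[0,0,0]], claw=0.085)

```text
clock: 7.42
eef_pos: [514.6, 236.5, 226.8]
tcp_rot: [3.141, -0.0, 1.498]
contact_force: [-0.2, -0.1, -0.7]
opening: 0.995
grasp_force: 0.0
```

```bash
python3 - <<'E'
from h import *
s=r.sense(); im=r.grab_frame('wrist'); K,T=cam('wrist',s); print(s['eef_pos'],s['tcp_rot'])
goto((513.3,212,90),85.8,s)
d=np.array([-.0735,-.9973,0])*60
for p in [(523.5,336,98),(519,274,100),(513.3,199,100),(508,124,100)]: 
    u=proj(K,T,np.array(p)+d); print(u); cv2.drawMarker(im,tuple(int(round(v)) for v in u),(0,0,255),0,10)
cv2.imwrite('pics/w3.png',im); 
t=r.grab_frame('top')
cv2.imwrite('pics/c3.png',np.vstack([im[50:400,170:490],cv2.resize(t[190:280,240:450],(320,137),interpolation=cv2.INTER_CUBIC)]))
E
```

```text
[514.60798987 236.48083763 226.81868526] [ 3.14060068e+00 -4.06377743e-04  1.49755232e+00]
delta [-0.0246, 0.0004, 0.1368] rot [0.06, -0.02, 0.0]
[322.64303771 148.9678156 ]
[322.82293373 224.81844565]
[322.72208957 303.03834538]
[323.04925152 369.84675853]
```

View pics/c3.png

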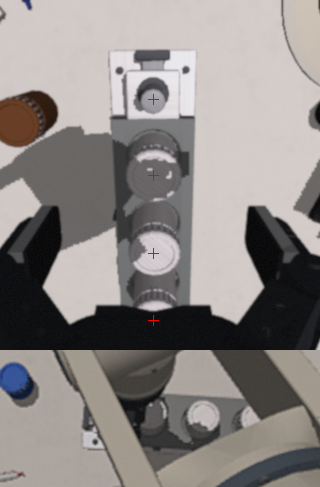

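The carrier matches its predicted 60 mm position: post and lids all lie on the markers, tin 1's lid at crop (153,175). Now hefting tin 1.

```bash
python3 -c "
from h import *
goto((513.5,214,84),85.8)
goto((508,139,84),85.8);goto((502.5,64.2,84),85.8)"
```

```text
delta [-0.0232, 0.0012, 0.1413] rot [-0.06, 0.02, 0.04]
delta [-0.0984, 0.0012, 0.1414] rot [-0.06, 0.02, 0.04]
delta [-0.1734, 0.0011, 0.1414] rot [-0.06, 0.02, 0.04]
```

Emit:
carry_out(delta_pos=[[-0.023,0.001,0.03],[-0.023,0.001,0.07],[-0.023,0.001,0.11],[-0.023,0.001,0.135],[-0.023,0.001,0.142],[-0.023,0.001,0.142],[-0.023,0.001,0.142]], rot=[[0,0,0],[0,0,0],[0,0,0],[0,0,0],[0,0,0],[0,0,0],[0,0,0]])

```text
clock: 8.4
eef_pos: [514.5, 214.9, 85.1]
tcp_rot: [3.14, -0.001, 1.499]
contact_force: [0.9, -0.5, 1.0]
opening: 0.998
grasp_force: 0.0
```

Emit:
carry_out(delta_pos=[[0,0,0],[0,0,0],[0,0,0],[0,0,0],[0,0,0]], rot=[[0,0,0],[0,0,0],[0,0,0],[0,0,0],[0,0,0]], claw=0.03, grip_force=35)

```text
clock: 9.02
eef_pos: [514.1, 214.6, 85.1]
tcp_rot: [3.141, -0.0, 1.499]
contact_force: [-1.7, 0.1, 5.5]
opening: 0.534
grasp_force: 35.3
```

Emit:
carry_out(delta_pos=[[0,0,-0.006],[0,0,-0.018],[0,0,-0.035],[0,0,-0.05],[0,0,-0.055],[0,0,-0.055],[0,0,-0.055],[0,0,-0.055]], rot=[[0,0,0],[0,0,0],[0,0,0],[0,0,0],[0,0,0],[0,0,0],[0,0,0],[0,0,0]])

```text
clock: 10.02
eef_pos: [513.5, 214.3, 138.7]
tcp_rot: [-3.141, 0.0, 1.499]
contact_force: [0.3, 0.3, -1.0]
opening: 0.535
grasp_force: 36.2
```

Emit:
carry_out(delta_pos=[[0,0,0],[0,0,0]], rot=[[0,0,0],[0,0,0]])

```text
clock: 10.28
eef_pos: [513.8, 214.4, 139.1]
tcp_rot: [-3.141, 0.0, 1.499]
contact_force: [0.4, 0.7, -1.9]
opening: 0.537
grasp_force: 36.2
```

Emit:
carry_out(delta_pos=[[0,0,0]], rot=[[0,0,0]])

```text
clock: 10.4
eef_pos: [513.9, 214.5, 139.2]
tcp_rot: [-3.141, 0.0, 1.499]
contact_force: [-1.1, -0.2, -1.9]
opening: 0.532
grasp_force: 36.2
```

```bash
python3 -c "
from h import *
s=r.sense();print(s['eef_pos'],s['contact_force'],s['joint_efforts'])"
```

```text
[513.8506597  214.45775221 139.20950645] [-1.06051151 -0.19947635 -1.94103707] [-5.11393227e-04 -5.70885515e+01 -2.78523123e+01 -2.84330657e-03
  4.49937637e-03  3.43898068e-05]
```

Tin 1 reads about 1.9 N, so it is light. Lowering it back.

Emit:
carry_out(delta_pos=[[0,0,0.015],[0,0,0.032],[0,0,0.045],[0,0,0.051],[0,0,0.054],[0,0,0.055],[0,0,0.055],[0,0,0.055]], rot=[[0,0,0],[0,0,0],[0,0,0],[0,0,0],[0,0,0],[0,0,0],[0,0,0],[0,0,0]])

```text
clock: 11.4
eef_pos: [513.6, 214.7, 85.1]
tcp_rot: [-3.141, -0.0, 1.499]
contact_force: [-4.8, 0.5, 6.7]
opening: 0.532
grasp_force: 36.9
```

Emit:
carry_out(delta_pos=[[0,0,0],[0,0,0],[0,0,0],[0,0,0]], rot=[[0,0,0],[0,0,0],[0,0,0],[0,0,0]], claw=0.08)

```text
clock: 11.9
eef_pos: [514.0, 214.5, 84.3]
tcp_rot: [3.141, -0.0, 1.499]
contact_force: [-0.5, 0.3, 0.6]
opening: 0.931
grasp_force: 0.0
```

Emit:
carry_out(delta_pos=[[0,0,-0.02],[0,0,-0.06],[-0.01,0,-0.1],[-0.04,0,-0.11],[-0.075,0,-0.11],[-0.075,0,-0.11]], rot=[[0,0,0],[0,0,0],[0,0,0],[0,0,0],[0,0,0],[0,0,0]])

```text
clock: 12.65
eef_pos: [508.2, 138.0, 194.5]
tcp_rot: [-3.142, 0.0, 1.497]
contact_force: [-0.1, 0.0, 0.2]
opening: 0.935
grasp_force: 0.0
```

```bash
python3 - <<'E'
from h import *
s=r.sense(); im=r.grab_frame('wrist'); K,T=cam('wrist',s)
goto((508.2,139,84),85.8,s)
for p in [(517.5,276,98),(513.5,214,100),(508,139,100)]: 
    u=proj(K,T,p); print(u); cv2.drawMarker(im,tuple(int(round(v)) for v in u),(0,0,255),0,10)
cv2.imwrite('pics/w4.png',im)
E
```

```text
delta [0.001, -0.0, 0.1105] rot [-0.0, 0.02, -0.04]
[318.33650054 -11.82965154]
[319.78228112  99.71897322]
[320.32458498 211.29905892]
```

View pics/w4.png

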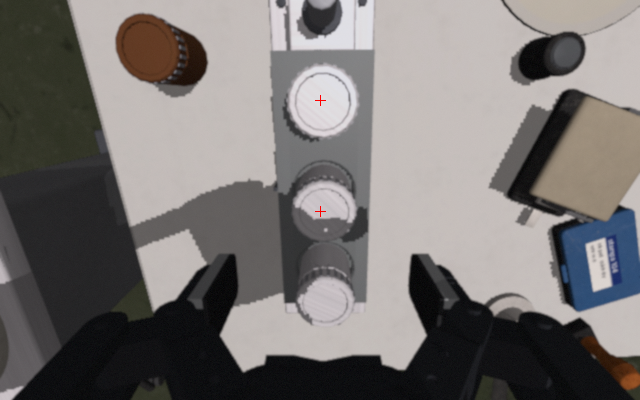

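Tin 1 is seated upright with its lid at (322,101). Tin 2's lid is at (324,210), about 2 mm right of the marker.

Emit:
carry_out(delta_pos=[[0.001,0.001,0.03],[0.001,0.002,0.07],[0.001,0.002,0.1],[0.001,0.002,0.11],[0.001,0.002,0.11],[0.001,0.002,0.11]], rot=[[0,0,0],[0,0,0],[0,0,0],[0,0,0],[0,0,0],[0,0,0]])

```text
clock: 13.45
eef_pos: [511.4, 141.0, 85.4]
tcp_rot: [3.14, -0.001, 1.499]
contact_force: [0.7, -0.5, -0.1]
opening: 0.939
grasp_force: 0.0
```

Emit:
carry_out(delta_pos=[[0,0,0],[0,0,0],[0,0,0],[0,0,0],[0,0,0]], rot=[[0,0,0],[0,0,0],[0,0,0],[0,0,0],[0,0,0]], claw=0.03)

```text
clock: 14.08
eef_pos: [510.4, 140.6, 85.2]
tcp_rot: [3.142, -0.0, 1.499]
contact_force: [-5.0, -0.6, 7.9]
opening: 0.538
grasp_force: 34.9
```

Emit:
carry_out(delta_pos=[[0,0,-0.006],[0,0,-0.018],[0,0,-0.035],[0,0,-0.05],[0,0,-0.055],[0,0,-0.055],[0,0,-0.055],[0,0,-0.055]], rot=[[0,0,0],[0,0,0],[0,0,0],[0,0,0],[0,0,0],[0,0,0],[0,0,0],[0,0,0]])

```text
clock: 15.08
eef_pos: [510.2, 140.4, 138.7]
tcp_rot: [-3.141, 0.0, 1.499]
contact_force: [-0.3, -0.1, -6.1]
opening: 0.535
grasp_force: 37.0
```

Emit:
carry_out(delta_pos=[[0,0,0],[0,0,0]], rot=[[0,0,0],[0,0,0]])

```text
clock: 15.32
eef_pos: [510.5, 140.5, 139.1]
tcp_rot: [-3.141, 0.0, 1.499]
contact_force: [-0.2, 0.2, -5.7]
opening: 0.537
grasp_force: 37.0
```

Emit:
carry_out(delta_pos=[[0,0,0]], rot=[[0,0,0]])

```text
clock: 15.45
eef_pos: [510.5, 140.5, 139.2]
tcp_rot: [-3.141, -0.0, 1.499]
contact_force: [-0.0, -0.0, -5.7]
opening: 0.534
grasp_force: 37.0
```

Tin 2 reads about 5.7 N, so it is the full one. I'm setting it back, then hefting tin 3.

Emit:
carry_out(delta_pos=[[0,0,0.015],[0,0,0.032],[0,0,0.045],[0,0,0.051],[0,0,0.054],[0,0,0.055],[0,0,0.055],[0,0,0.055]], rot=[[0,0,0],[0,0,0],[0,0,0],[0,0,0],[0,0,0],[0,0,0],[0,0,0],[0,0,0]])

```text
clock: 16.45
eef_pos: [510.2, 140.7, 85.2]
tcp_rot: [-3.141, -0.0, 1.499]
contact_force: [-5.1, -0.9, 6.3]
opening: 0.538
grasp_force: 38.1
```

Emit:
carry_out(delta_pos=[[0,0,0],[0,0,0],[0,0,0],[0,0,0]], rot=[[0,0,0],[0,0,0],[0,0,0],[0,0,0]], claw=0.08)

```text
clock: 16.95
eef_pos: [510.7, 140.5, 84.3]
tcp_rot: [3.141, -0.0, 1.499]
contact_force: [-0.7, 0.3, 0.1]
opening: 0.94
grasp_force: 0.0
```

Emit:
carry_out(delta_pos=[[0,0,-0.02],[0,0,-0.06],[-0.01,0,-0.1],[-0.04,0,-0.11],[-0.075,0,-0.11],[-0.075,0,-0.11]], rot=[[0,0,0],[0,0,0],[0,0,0],[0,0,0],[0,0,0],[0,0,0]])

```text
clock: 17.7
eef_pos: [504.9, 64.2, 194.5]
tcp_rot: [3.141, 0.0, 1.497]
contact_force: [-0.3, 0.4, -0.4]
opening: 0.937
grasp_force: 0.0
```

```bash
python3 - <<'E'
from h import *
s=r.sense(); im=r.grab_frame('wrist'); K,T=cam('wrist',s)
goto((505,64.5,84),85.8,s)
for p in [(513.5,214,100),(510,139,100),(505,64.5,100)]: 
    u=proj(K,T,p); print(u); cv2.drawMarker(im,tuple(int(round(v)) for v in u),(0,0,255),0,10)
cv2.imwrite('pics/w5.png',im)
E
```

```text
delta [0.0004, 0.0, 0.1105] rot [0.01, 0.02, -0.04]
[315.23712749 -36.91700239]
[319.47546881 101.62042687]
[320.70130201 212.11228874]
```

View pics/w5.png

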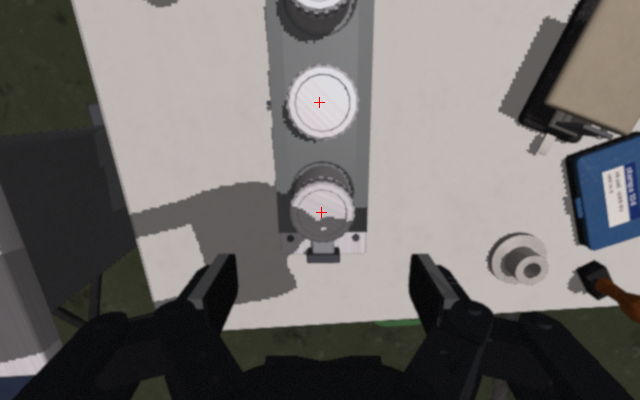

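Tin 2 is seated with its lid at (322,102). Tin 3's lid is at (322,212), on the marker, and the flange at (520,260) is clear.

Emit:
carry_out(delta_pos=[[0,0.001,0.03],[0,0.001,0.07],[0,0.001,0.1],[0,0.001,0.11],[0,0.001,0.11],[0,0.001,0.11]], rot=[[0,0,0],[0,0,0],[0,0,0],[0,0,0],[0,0,0],[0,0,0]])

```text
clock: 18.5
eef_pos: [507.0, 66.0, 85.3]
tcp_rot: [3.14, -0.0, 1.499]
contact_force: [0.7, 0.3, -0.8]
opening: 0.937
grasp_force: 0.0
```

Emit:
carry_out(delta_pos=[[0,0,0],[0,0,0],[0,0,0],[0,0,0],[0,0,0]], rot=[[0,0,0],[0,0,0],[0,0,0],[0,0,0],[0,0,0]], claw=0.03)

```text
clock: 19.12
eef_pos: [506.3, 65.7, 85.2]
tcp_rot: [3.141, -0.0, 1.499]
contact_force: [-2.3, -0.7, 7.7]
opening: 0.533
grasp_force: 34.8
```

Emit:
carry_out(delta_pos=[[0,0,-0.006],[0,0,-0.018],[0,0,-0.035],[0,0,-0.05],[0,0,-0.055],[0,0,-0.055],[0,0,-0.055],[0,0,-0.055]], rot=[[0,0,0],[0,0,0],[0,0,0],[0,0,0],[0,0,0],[0,0,0],[0,0,0],[0,0,0]])

```text
clock: 20.12
eef_pos: [505.8, 65.6, 138.8]
tcp_rot: [-3.141, 0.0, 1.499]
contact_force: [-0.8, -1.1, -1.5]
opening: 0.541
grasp_force: 36.2
```

Emit:
carry_out(delta_pos=[[0,0,0],[0,0,0]], rot=[[0,0,0],[0,0,0]])

```text
clock: 20.38
eef_pos: [506.0, 65.6, 139.1]
tcp_rot: [-3.141, 0.0, 1.499]
contact_force: [-0.5, 0.2, -2.7]
opening: 0.536
grasp_force: 36.2
```

Emit:
carry_out(delta_pos=[[0,0,0]], rot=[[0,0,0]])

```text
clock: 20.5
eef_pos: [506.1, 65.6, 139.2]
tcp_rot: [-3.141, 0.0, 1.499]
contact_force: [-0.0, -0.9, -2.7]
opening: 0.537
grasp_force: 36.2
```

Tin 3 reads about 2.5 N, light, so tin 2 is the heaviest. I'm setting tin 3 back and returning over tin 2.

Emit:
carry_out(delta_pos=[[0,0,0.015],[0,0,0.032],[0,0,0.045],[0,0,0.051],[0,0,0.054],[0,0,0.055],[0,0,0.055],[0,0,0.055]], rot=[[0,0,0],[0,0,0],[0,0,0],[0,0,0],[0,0,0],[0,0,0],[0,0,0],[0,0,0]])

```text
clock: 21.5
eef_pos: [505.8, 65.7, 85.2]
tcp_rot: [-3.141, 0.0, 1.499]
contact_force: [-5.3, 0.5, 9.9]
opening: 0.532
grasp_force: 37.3
```

Emit:
carry_out(delta_pos=[[0,0,0],[0,0,0],[0,0,0],[0,0,0]], rot=[[0,0,0],[0,0,0],[0,0,0],[0,0,0]], claw=0.08)

```text
clock: 22.0
eef_pos: [506.2, 65.6, 84.3]
tcp_rot: [3.142, 0.0, 1.499]
contact_force: [-0.3, 0.6, -0.1]
opening: 0.935
grasp_force: 0.0
```

Emit:
carry_out(delta_pos=[[0,0,-0.02],[0,0,-0.06],[0.01,0,-0.1],[0.04,0,-0.11],[0.075,0,-0.11],[0.075,0,-0.11],[0.075,0,-0.11]], rot=[[0,0,0],[0,0,0],[0,0,0],[0,0,0],[0,0,0],[0,0,0],[0,0,0]])

```text
clock: 22.88
eef_pos: [511.2, 140.1, 194.0]
tcp_rot: [-3.141, 0.001, 1.5]
contact_force: [-0.7, -0.2, -0.7]
opening: 0.935
grasp_force: 0.0
```

```bash
python3 - <<'E'
from h import *
s=r.sense(); im=r.grab_frame('wrist'); K,T=cam('wrist',s); print(s['eef_pos'])
goto((510.7,140,84),85.8,s)
for p in [(515,214,100),(510.5,139.5,100),(505,64.5,100)]: 
    u=proj(K,T,p); print(u); cv2.drawMarker(im,tuple(int(round(v)) for v in u),(0,0,255),0,10)
cv2.imwrite('pics/w6.png',im)
E
```

```text
[511.16565137 140.11997954 193.96524148]
delta [-0.0001, -0.0004, 0.11] rot [-0.04, 0.03, 0.12]
[318.1245397  103.31013513]
[319.89137664 213.68498419]
[320.10290973 304.79708222]
```

View pics/w6.png

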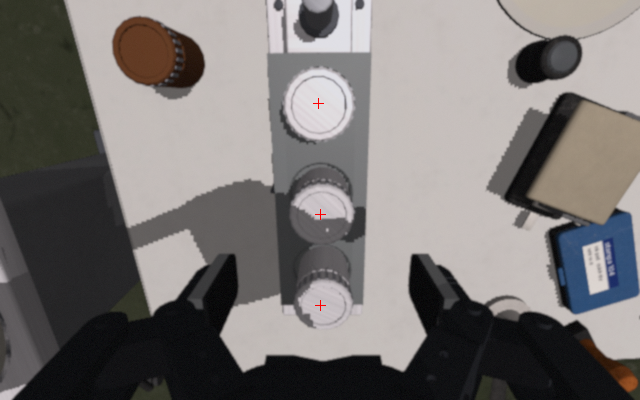

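All three lids, at (318,103), (320,214) and (324,303), stand in their nests. Taking tin 2 up.

Emit:
carry_out(delta_pos=[[0,0,0.03],[0,0,0.07],[0,0,0.1],[0,0,0.11],[0,0,0.11],[0,0,0.11]], rot=[[0,0,0],[0,0,0],[0,0,0],[0,0,0],[0,0,0],[0,0,0]])

```text
clock: 23.68
eef_pos: [512.4, 140.4, 85.4]
tcp_rot: [3.14, -0.001, 1.499]
contact_force: [0.2, -0.1, 0.3]
opening: 0.938
grasp_force: 0.0
```

Emit:
carry_out(delta_pos=[[0,0,0],[0,0,0],[0,0,0],[0,0,0],[0,0,0]], rot=[[0,0,0],[0,0,0],[0,0,0],[0,0,0],[0,0,0]], claw=0.03, grip_force=40)

```text
clock: 24.3
eef_pos: [511.5, 140.6, 85.1]
tcp_rot: [3.141, -0.0, 1.499]
contact_force: [-4.1, -0.1, 9.0]
opening: 0.535
grasp_force: 40.0
```

Emit:
carry_out(delta_pos=[[0,0,-0.006],[0,0,-0.018],[0,0,-0.035],[0,0,-0.055],[0,0,-0.08],[0,0,-0.105],[0,0,-0.122],[0,0,-0.13]], rot=[[0,0,0],[0,0,0],[0,0,0],[0,0,0],[0,0,0],[0,0,0],[0,0,0],[0,0,0]])

```text
clock: 25.3
eef_pos: [511.8, 140.5, 215.6]
tcp_rot: [3.14, -0.001, 1.499]
contact_force: [0.7, 0.3, -5.1]
opening: 0.536
grasp_force: 42.1
```

Emit:
carry_out(delta_pos=[[0,0,0],[0,0,0],[0,0,0],[0,0,0],[0,0,0],[0,0,0],[0,0,0],[0,0,0]], rot=[[0,0,0],[0,0,0],[0,0,0],[0,0,0],[0,0,0],[0,0,0],[0,0,0],[0,0,0]])

```text
clock: 26.3
eef_pos: [511.5, 140.5, 214.3]
tcp_rot: [3.142, -0.0, 1.499]
contact_force: [-0.6, 0.4, -5.2]
opening: 0.537
grasp_force: 42.1
```

```bash
python3 - <<'E'
from h import *
s=r.sense(); im=r.grab_frame('side'); w=r.grab_frame('wrist'); print(s['eef_pos'],np.abs(s['qvel']).max(),s['contact_force'])
cv2.imwrite('pics/f.png',np.vstack([cv2.resize(im[120:270,240:460],(586,400)),w[0:400:2,::2].repeat(1,0)[:, :320] if 0 else cv2.copyMakeBorder(cv2.resize(w,(320,200)),0,0,0,266,0)]))
E
```

```text
[511.52150585 140.47170943 214.30168595] 0.002555384469621679 [-0.55396318  0.41505246 -5.18742649]
```

View pics/f.png

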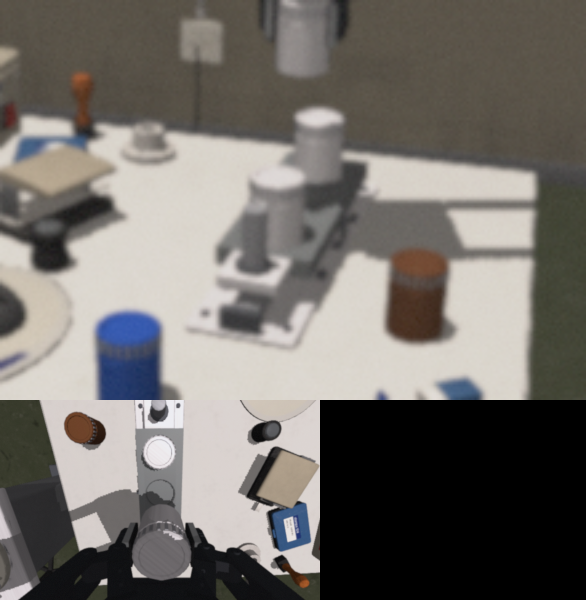

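Tin 2 is held upright at crop (303,45), and tins 1 (278,210) and 3 (320,145) are in their nests. Handing in.

```bash
python3 -c "
from rig import r
print(r.sign_off())"
```

```text
the job is handed in; nothing more can be done
None
```

I pushed the carrier to the check station, hefted all three tins in order, and handed the job in holding tin 2, the heaviest at about 5.5 N, upright about 13 cm above its nest floor. Tins 1 (about 1.9 N) and 3 (about 2.5 N) are back in their nests; the hand-in returned no verdict.

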